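# Flip a dental articulator shut and lock it

## Task

The dental articulator on the bench stands open, its upper half flipped back past upright. Push the upper half over to the front and gently down until it is fully shut, with the steel pin down on its little round table, then flip the lock lever at its side forward until it lies flat over the hinge, so that the casts cannot come apart. Do it all by pushing: the articulator is loose on the bench and must stay standing on its feet about where it is, not lifted, tipped or shoved along, and the small things round it stay where they are.

Things in the scene. Friction and masses are not known exactly. Their poses are not given: they have to be found in the camera images.
- articulator: lower frame of the articulator (hinged metal frame that holds the plaster casts of a jaw): bright steel, 112 mm deep (x) and 112 mm wide (y), on four rubber feet, two posts at the rear, small round table at the front. Loose, about 1.3 kg in all; pushes of a few N do not move it. Origin: middle of its underside, on the bench; -x to its front, +x to its rear (hinge side), +z up
- upper_frame (a joint): angle (rad) of the upper frame, a 10 mm thick, 30 mm wide metal bar with the upper cast: 0 = shut, level, pin on the table; 1.57 = upright; 1.7 to 2.05 at the start = leaning to the rear; 2.1 = rear stop. Stiff hinge: it stays where it is left; 1.5 to 3 N at its front end move it. It cannot pass the lock lever if that is flipped forward first
- upper_hinge (a point): point on the hinge axis of the upper frame, half-way between the posts, 38 mm behind the articulator's origin and 96 mm above the bench; the axis is the articulator's y
- upper_end (a point): place to push: on the flat outer face (top face when shut) of the upper frame's front block, 87 mm from the hinge axis along the bar and 6 mm off its mid-plane; 102 mm above the bench when shut. The block is 26 mm wide and ends 98 mm from the axis, a thumb screw on it 106 mm. Cast and a 70 mm pin are on the opposite, inner side
- lock_lever (a joint): angle (rad) of the lock lever outside the post on the articulator's -y side: 0 = flat, pointing to the front over the lug of the shut upper frame, locked; 1.4 to 1.9 at the start = standing up or leaning to the rear; 1.95 = rear stop. Light friction: it stays where it is left; about 1 N at its end moves it
- lever_hinge (a point): pivot of the lock lever, 60 mm behind the articulator's origin, 57 mm to its -y side, 107.5 mm above the bench; the axis is the articulator's y
- lever_end (a point): place to push: on the outer face (top face when locked) of the lever's black thumb pad, 50 mm from the lever pivot along the lever and 4 mm off its mid-plane. The pad is 18 mm long, 12 mm wide, 8 mm thick and ends 59 mm from the pivot
- pot_4: small glass pot with a white lid, 38 x 38 x 40 mm, to the articulator's left (+y); leave it. Origin: middle of its underside
- tweezers_2: steel tweezers lying on the bench just in front of the articulator, 17 x 124 x 9 mm (long along y); leave them. Origin: middle of the underside
- small_dish: shallow round blue dish, 35 mm across and 9 mm high, behind the articulator; leave it. Origin: middle of its underside
Mind the look-alikes: they are no part of the job. Of the things shaped like the articulator, the metal one is meant.

How it is judged:
By the outcome, as a careful person would: the job done as asked, in the order asked, and still so for the second after the job is handed in, with the robot touching nothing.
It also fails if it takes over 54 s, if anything falls off the work surface, if the arm or the gripper's body presses on something with over 40 N, if the wrist force passes 120 N, or if a joint passes its speed limit or range.

## Robot

A 6-joint arm with a two-finger parallel gripper is mounted at the origin on a cart in front of the work surface, level with it; the furniture and walls round the work are solid. World frame = base frame: x ahead of the robot, y to its left, z up, the work surface at z = 0. Lengths are in m, angles in rad, forces in N, time in s.
With the tool pointing down it reaches from about 0.35 to 0.975 m from the base axis. Payload 4.9 kg.
Tool frame: the origin (TCP) lies on the mounting face of the last link; the fingertips stand 173 mm ahead of it and the grasp point (between the pads) lies 155 mm ahead of it; z points along the fingers, y is the line along which they close (so a half turn about z gives the same grasp; the last joint's range is limited). The gripper opens to 85 mm and grips with 20 to 120 N. Pads are 22 mm wide; open, the fingers measure 114 mm over their backs; the gripper's body (76 mm by 85 mm) begins 54 mm behind the grasp point. The pads swing forward as they close: fully open they stand 13 mm farther back than shut.
Start: joints at [1.108, 0.053, 1.613, -0, 1.476, -0.119], TCP at [0.211, 0.588, 0.405] pointing down, gripper open.
Joint ranges: [-3.01, 3.01], [-1.01, 2.22], [0.06, 2.58], [-1.02, 4.17], [0.09, 2.62], [-3.14, 3.14]. Speed limits (rad/s): [2.57, 2.57, 3.14, 3.14, 3.14, 3.14].

## Interface

Orientations are given as a rotation vector (axis times angle).
In Python, from station import monitor, eyes, finish_job gives the robot as it stands. The module is installed in compiled form; this text tells all that it offers.
- The arm moves only by the tool step_arm, never from a script. Its argument "commands" is a list of rows, each a list of 3 entries, a list of its own where there are three numbers: the opening in per cent of the stroke, from 0 (shut) to 100 (fully open), then the shift along the tool's x, y, z in mm, then the turn about the tool's z in degrees. In form: [[hand, [x, y, z], yaw], ...]. A call has 1 to 12 rows; each row is the pose to reach, as a shift and turn from the pose commanded when the call began, along the tool's axes at that moment; what a row does not reach only later rows make up. A row lasts 1/8 s, in which the tool goes at most 62.5 mm and 10.7 degrees, less where a joint would pass 70% of its speed; a pose out of reach is approached as far as the arm can. A call with a gripper value outside its range is refused whole. The fingers move at their own pace and stop on an object; "squeeze" is the grip in N (left out, the last holds). Time passes only in rows, so rows that repeat a pose let the fingers close. It gives the time, the measured TCP pose, the force, the opening and the grip force at its end, in the units of the state.
- monitor.get_obs(): the state, without advancing time (a new reading comes with each control period).
- eyes.get_image(name): name is "scene" or "top"; returns the picture (400x640x3 uint8, red, green, blue); there is no depth.
- eyes.camera_info(name): a dict with "camera_matrix" (3x3 intrinsics, pixels), "extrinsics" (4x4, takes a point from camera to world coordinates). Camera axes: x right, y down, z forward; pixel columns grow to the right and rows downward; lengths in m; the calibration is good to about 2 mm. A picture is of the moment at which its call begins. camera_info takes no time and is no camera call.
- finish_job(): hands the job in; it is judged then, once.
The state is a dict: "t": time; "q": joint angles; "dq": joint speeds; "effort": joint torques, N m; "tool_pos": TCP position; "tool_rot": TCP orientation; "contact_force": force on the tool from outside, world axes, zero at the start; "wrist_torque": the same for the moment, N m; "opening": finger opening in m; "grip_force": force on a finger pad.
Only numpy, scipy, OpenCV 4.12 (cv2) and the standard library are available. Lean on these libraries where they do the work, as an engineer would, in place of code of your own. Each camera call takes 0.05 s, during which the arm holds its last target. There are 200 camera calls.

## Working session

There is one attempt and no reset: what is moved stays moved. The work goes in short steps, Python scripts to look and compute and a tool call to move; the robot and the scene stay as the last step left them, time stands still between calls to the robot, and variables do not carry over. Pictures are saved under pics/ and viewed, at most 10 in all, crops included, and the job is handed in when it is done.

Besides the shell and the picture viewer there is one more tool, called after "Emit:" by a JSON object that holds its "api" and its "payload", one argument or row to a line. step_arm: Moves the arm, as the interface text tells. Its arguments: {"type":"object","properties":{"commands":{"type":"array"},"squeeze":{"type":"number"}},"required":["commands"]}

```bash
mkdir -p pics; cat > h.py <<'E'
import numpy as np, cv2
from station import monitor, eyes, finish_job
def snap(n,f):
    im=eyes.get_image(n); cv2.imwrite('pics/'+f,im[:,:,::-1]); return im
def cam(n):
    c=eyes.camera_info(n); return np.array(c['camera_matrix']),np.array(c['extrinsics'])
def proj(n,P):
    K,E=cam(n); p=(np.atleast_2d(P)-E[:3,3])@E[:3,:3]; q=p@K.T; return q[:,:2]/q[:,2:]
def ray(n,uv):
    K,E=cam(n); d=E[:3,:3]@np.linalg.solve(K,[*uv,1]); return E[:3,3],d
def onz(n,uv,z):
    o,d=ray(n,uv); return o+d*(z-o[2])/d[2]
def tri(a,ua,b,ub):
    o1,d1=ray(a,ua);o2,d2=ray(b,ub)
    s=np.linalg.lstsq(np.c_[d1,-d2],o2-o1,rcond=None)[0]
    p,q=o1+d1*s[0],o2+d2*s[1]; return (p+q)/2,np.linalg.norm(p-q)
E
python3 - <<'E'
from h import *
a=snap('scene','s0.png');b=snap('top','t0.png')
for n in('scene','top'):
    K,E=cam(n);print(K.round(1).tolist(),E.round(3).tolist())
o=monitor.get_obs();print(o['t'],o['tool_pos'],o['tool_rot'],o['opening'])
E
```

```text
[[362.1, 0.0, 326.1], [0.0, 362.1, 197.2], [0.0, 0.0, 1.0]] [[0.703, -0.467, 0.537, 0.004], [-0.712, -0.469, 0.524, -0.352], [0.007, -0.75, -0.661, 0.655], [0.0, 0.0, 0.0, 1.0]]
[[448.2, 0.0, 324.6], [0.0, 448.2, 197.3], [0.0, 0.0, 1.0]] [[0.024, -0.997, 0.073, 0.436], [-1.0, -0.023, 0.016, 0.094], [-0.014, -0.073, -0.997, 0.935], [0.0, 0.0, 0.0, 1.0]]
0.1 [0.21055201 0.5882085  0.40357327] [-5.37296049e-01 -3.09475640e+00  2.78173505e-03] 0.08592519155523172
```

View pics/s0.png

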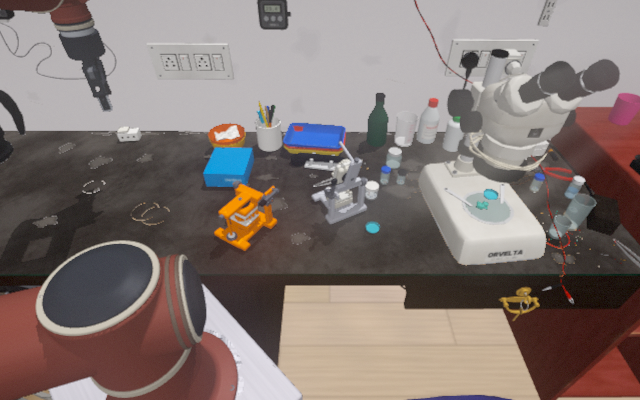

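View pics/t0.png

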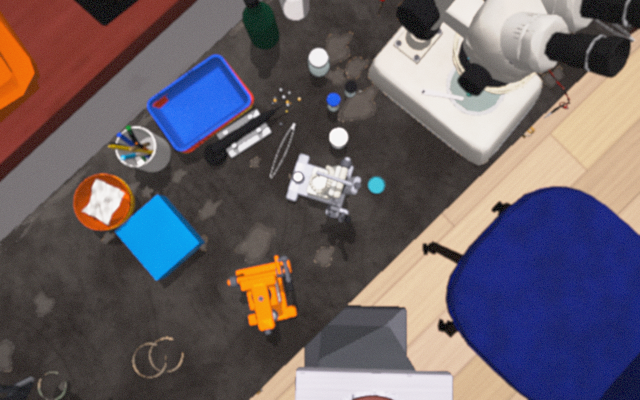

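```bash
python3 - <<'E'
from h import *
a=cv2.imread('pics/s0.png');b=cv2.imread('pics/t0.png')
A=cv2.resize(a[135:245,290:400],(600,600),interpolation=3)[:, :]
B=cv2.resize(b[130:240,265:400],None,fx=4.4,fy=4.4,interpolation=3)
A=cv2.resize(A,(400,400));B=cv2.resize(b[140:230,275:395],(400,300),interpolation=3)
o=np.zeros((400,800,3),np.uint8);o[:,:400]=A;o[:300,400:]=B;cv2.imwrite('pics/c0.png',o)
E
```

```text
(no output)
```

View pics/c0.png

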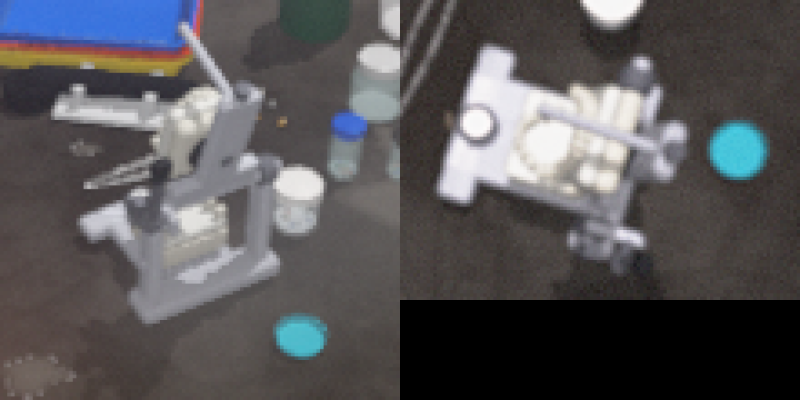

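```bash
python3 - <<'E'
from h import *
f=lambda u,v:(290+u/3.636,135+v/3.636)
g=lambda u,v:(275+(u-400)/3.333,140+v/3.333)
for n,p,z in[('rearR(-y) corner',f(150,320),.0),('rear +y corner',f(278,268),.0)]: print(n,onz('scene',p,z).round(4))
for n,p,z in[('front +y',g(485,46),.015),('front -y',g(440,198),.015),('f +y inner',g(515,50),.015)]: print(n,onz('top',p,z).round(4))
def T(n,a,b): print(n,*[np.round(x,4) for x in tri('scene',f(*a),'top',g(*b))])
T('pin table',(158,170),(478,124))
T('pad',(152,165),(632,260))
T('upper screw',(248,90),(675,145))
T('pin tip',(184,26),(541,112))
T('knob -y hinge',(145,200),(600,235))
T('knob +y',(268,162),(638,72))
T('dish',(301,330),(738,150))
E
```

```text
rearR(-y) corner [0.4749 0.0882 0.    ]
rear +y corner [0.5788 0.0592 0.    ]
front +y [0.5918 0.1606 0.015 ]
front -y [0.4964 0.1858 0.015 ]
f +y inner [0.5897 0.1419 0.015 ]
pin table [0.5425 0.1558 0.0567] 0.0129
pad [0.4564 0.0713 0.1582] 0.0015
upper screw [0.5144 0.0508 0.1945] 0.0022
pin tip [0.5287 0.1174 0.2027] 0.003
knob -y hinge [0.4704 0.0885 0.112 ] 0.0034
knob +y [0.5645 0.0675 0.1018] 0.001
dish [0.5312 0.0016 0.0122] 0.0016
```

Candidates: the orange articulator (scene 245,215; top 265,293), which is the plastic look-alike, and the steel one (scene 342,190; top 323,185). I choose the steel one. The crop confirms steel posts, its upper bar leaning back, the black lever pad at top (345,217), the pot and the blue dish behind it. Measured: origin ≈ (0.532, 0.121), front direction ≈ (0.225, 0.974), upper angle ≈ 1.9, lever angle ≈ 1.65. I'll go behind it, high, with the fingers shut.

Emit:
{"api": "step_arm", "payload": {
  "commands": [
    [0,[-100,-90,-30],0],
    [0,[-472,-444,-30],-6.7],
    [0,[-472,-444,-30],-6.7],
    [0,[-472,-444,-30],-6.7],
    [0,[-472,-444,-30],-6.7],
    [0,[-472,-444,-30],-6.7],
    [0,[-472,-444,-30],-6.7],
    [0,[-472,-444,-30],-6.7],
    [0,[-472,-444,-30],-6.7],
    [0,[-472,-444,-30],-6.7],
    [0,[-472,-444,-30],-6.7],
    [0,[-472,-444,-30],-6.7]
  ],
  "squeeze": 20
}}

```text
t: 1.6
tool_pos: [0.5057, 0.0098, 0.434]
tool_rot: [-0.36, -3.119, -0.0]
contact_force: [-0.4, 0.1, 0.0]
opening: 0.0001
grip_force: 0.0
```

```bash
cat > look.py <<'E'
import sys
from h import *
def look(f,st=(290,135),tp=(275,130),marks=()):
    a=eyes.get_image('scene')[:,:,::-1].copy();b=eyes.get_image('top')[:,:,::-1].copy()
    A=cv2.resize(a[st[1]:st[1]+120,st[0]:st[0]+100],(400,480),interpolation=3)
    B=cv2.resize(b[tp[1]:tp[1]+120,tp[0]:tp[0]+100],(400,480),interpolation=3)
    for P in marks:
        for im,n,o in((A,'scene',st),(B,'top',tp)):
            u=(proj(n,P)[0]-o)*4; cv2.circle(im,tuple(int(x) for x in u),3,(0,0,255),1)
    cv2.imwrite('pics/'+f,np.hstack([A,B]))
F=np.array([.228,.974,0]);Y=np.array([.974,-.228,0]);Z=np.array([0,0,1.]);O=np.array([.532,.121,0])
def art(x,y,z): return O+x*-F+y*Y+z*Z   # x to rear
def up(a,r=.087,n=.006,y=0): return art(.038,y,.096)+r*(np.cos(a)*F+np.sin(a)*Z)+n*(-np.sin(a)*F+np.cos(a)*Z)
def lev(a,r=.050,n=.004): return art(.060,-.057,.1075)+r*(np.cos(a)*F+np.sin(a)*Z)+n*(-np.sin(a)*F+np.cos(a)*Z)
E
python3 - <<'E'
from look import *
ms=[art(.056,-.056,0),art(.056,.056,0),art(-.056,.056,.015),art(-.056,-.056,.015),up(1.9),lev(1.65),art(.06,-.057,.1075),art(.038,0,.096)]
o=monitor.get_obs();look('c1.png',marks=ms)
E
```

```text
(no output)
```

View pics/c1.png

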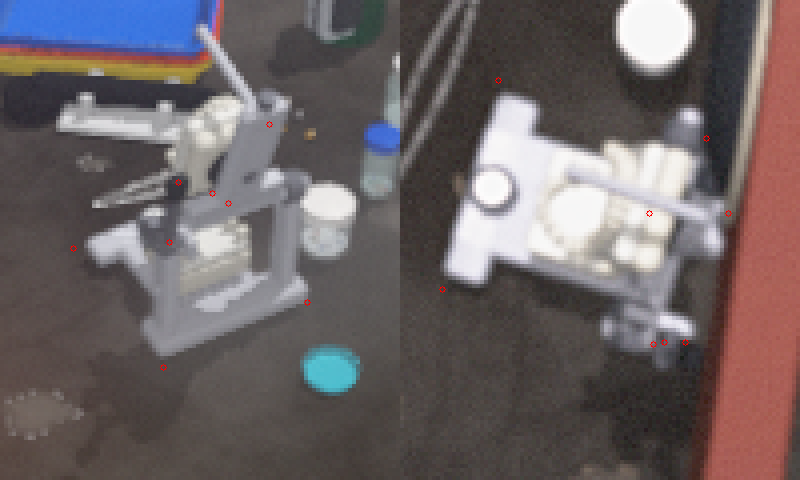

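The crop shows the marks on the steel articulator's feet, lever pad (178,190) and upper block (268,125), within about 2–3 mm. Now I'll descend behind the bar and approach it.

Emit:
{"api": "step_arm", "payload": {
  "commands": [
    [0,[2,0,30],0],
    [0,[2,0,60],0],
    [0,[2,0,85],0],
    [0,[2,0,96],0],
    [0,[2,8,96],0],
    [0,[2,14,96],0],
    [0,[2,19,96],0],
    [0,[2,23,96],0],
    [0,[2,27,96],0],
    [0,[2,31,96],0],
    [0,[2,35,96],0],
    [0,[2,39,96],0]
  ]
}}

```text
t: 3.2
tool_pos: [0.5123, 0.0499, 0.3387]
tool_rot: [0.356, 3.121, -0.0]
contact_force: [1.0, -1.1, 0.9]
opening: -0.0001
grip_force: 0.8
```

Emit:
{"api": "step_arm", "payload": {
  "commands": [
    [0,[0,5,0],0],
    [0,[0,10,0],0],
    [0,[0,15,0],0],
    [0,[0,20,0],0],
    [0,[0,25,-1],0],
    [0,[0,30,-1],0],
    [0,[0,35,-1],0],
    [0,[0,40,-1],0],
    [0,[0,45,0],0],
    [0,[0,50,1],0],
    [0,[0,55,2],0],
    [0,[0,60,3],0]
  ]
}}

```text
t: 4.7
tool_pos: [0.5258, 0.1085, 0.3357]
tool_rot: [-0.356, -3.121, -0.0]
contact_force: [-0.4, -1.8, -0.4]
opening: -0.0001
grip_force: 0.5
```

Emit:
{"api": "step_arm", "payload": {
  "commands": [
    [0,[0,5,2],0],
    [0,[0,9,4],0],
    [0,[0,12,6],0],
    [0,[0,16,8],0],
    [0,[0,19,10],0],
    [0,[0,23,13],0],
    [0,[0,26,16],0],
    [0,[0,29,19],0],
    [0,[0,31,22],0],
    [0,[0,34,25],0],
    [0,[0,36,28],0],
    [0,[0,38,31],0]
  ]
}}

```text
t: 6.2
tool_pos: [0.5343, 0.1454, 0.3045]
tool_rot: [-0.356, -3.121, -0.0]
contact_force: [0.5, -1.3, 1.0]
opening: -0.0001
grip_force: 0.4
```

```bash
python3 - <<'E'
from look import *
look('c2.png',marks=[up(.35),art(.056,-.056,0),art(.056,.056,0)]);o=monitor.get_obs();print(o['t'],o['tool_pos'],o['contact_force'])
E
```

```text
6.3 [0.53417365 0.14545598 0.3042579 ] [-0.2410659   1.04004014  0.12447676]
```

View pics/c2.png

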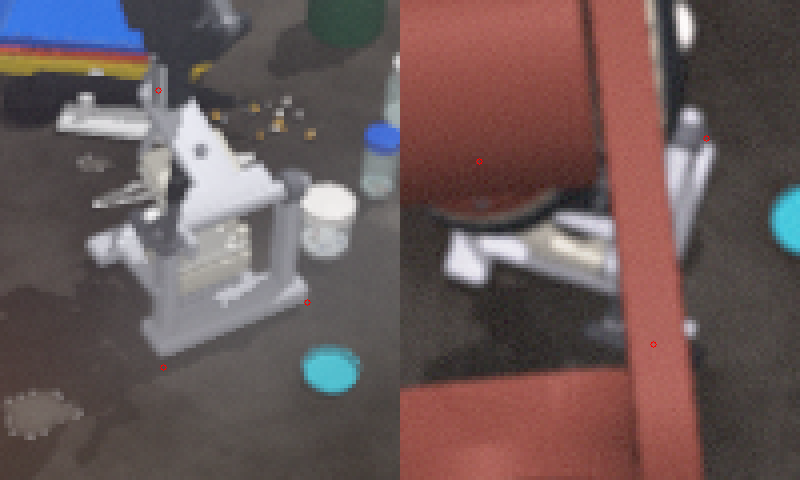

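The picture shows the bar following (now at scene crop 190,110) with the base corners unmoved. Continuing down.

Emit:
{"api": "step_arm", "payload": {
  "commands": [
    [0,[0,2,3],0],
    [0,[0,3,6],0],
    [0,[0,4,9],0],
    [0,[0,5,12],0],
    [0,[0,6,15],0],
    [0,[0,6,17],0],
    [0,[0,7,19],0],
    [0,[0,7,21],0],
    [0,[0,7,22],0],
    [0,[0,7,23],0],
    [0,[0,7,24],0]
  ]
}}

```text
t: 7.68
tool_pos: [0.5358, 0.1521, 0.2807]
tool_rot: [0.356, 3.121, 0.0]
contact_force: [0.2, 0.1, 0.8]
opening: 0.0001
grip_force: 0.4
```

Emit:
{"api": "step_arm", "payload": {
  "commands": [
    [0,[0,0,1],0],
    [0,[0,0,2],0],
    [0,[0,0,3],0],
    [0,[0,0,4],0],
    [0,[0,0,4],0]
  ]
}}

```text
t: 8.3
tool_pos: [0.5358, 0.152, 0.2765]
tool_rot: [-0.356, -3.121, 0.0]
contact_force: [1.2, -0.3, 1.1]
opening: -0.0005
grip_force: 0.2
```

Emit:
{"api": "step_arm", "payload": {
  "commands": [
    [0,[0,0,0.5],0],
    [0,[0,0,1],0],
    [0,[0,0,1.5],0],
    [0,[0,0,1.5],0]
  ]
}}

```text
t: 8.8
tool_pos: [0.5358, 0.152, 0.2754]
tool_rot: [-0.356, -3.121, 0.0]
contact_force: [-0.4, 0.7, 2.3]
opening: 0.0001
grip_force: 1.4
```

Emit:
{"api": "step_arm", "payload": {
  "commands": [
    [0,[0,0,0.5],0],
    [0,[0,0,1],0],
    [0,[0,0,1],0]
  ]
}}

```text
t: 9.18
tool_pos: [0.5359, 0.1521, 0.2753]
tool_rot: [-0.355, -3.121, 0.0]
contact_force: [-3.9, -0.1, 7.3]
opening: -0.0
grip_force: 3.8
```

Force has risen with the tip at 102 mm, so it is shut. I'll lift and move behind the lever.

Emit:
{"api": "step_arm", "payload": {
  "commands": [
    [0,[0,0,-5],0],
    [0,[0,0,-30],0],
    [0,[0,0,-60],0],
    [0,[0,0,-90],0],
    [0,[20,-40,-90],0],
    [0,[40,-85,-90],0],
    [0,[56,-130,-90],0],
    [0,[56,-135,-90],0],
    [0,[56,-135,-90],0]
  ]
}}

```text
t: 10.3
tool_pos: [0.451, 0.033, 0.3643]
tool_rot: [0.357, 3.12, 0.001]
contact_force: [0.1, -1.3, 0.3]
opening: -0.0001
grip_force: 0.0
```

```bash
python3 - <<'E'
from look import *
look('c3.png',marks=[up(0),lev(1.65),art(.06,-.057,.1075),art(.056,-.056,0),art(.056,.056,0)]);o=monitor.get_obs();print(o['t'],o['tool_pos'],o['contact_force'])
E
```

```text
10.4 [0.45132229 0.03360487 0.36425171] [ 0.47073158 -1.15307315  0.3820105 ]
```

View pics/c3.png

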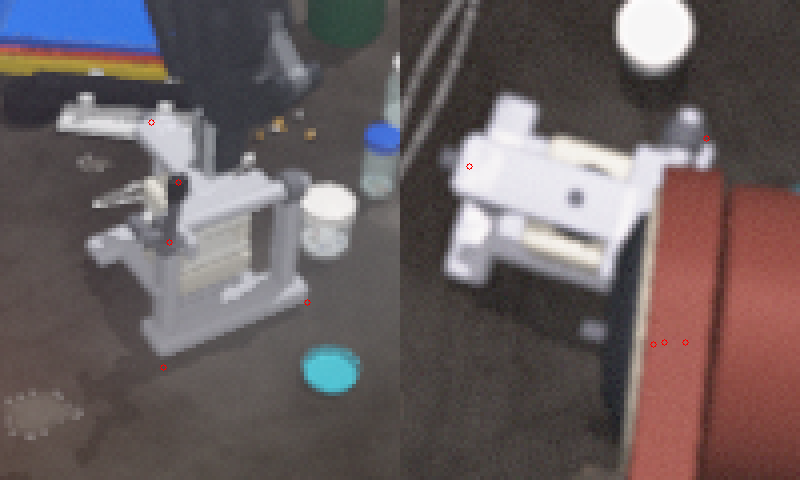

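The picture shows the upper frame shut (block at the mark, top crop 470,168) and the lever still up (178,188). Checking where the tip projects.

```bash
python3 - <<'E'
from look import *
p=np.array([.451,.0333,.1913])
print((proj('scene',p)-[290,135])*4, (proj('scene',p+[0,0,.07])-[290,135])*4,(proj('top',p)-[275,130])*4)
d=p-O; print('f',d@F,'y',d@Y)
E
```

```text
[[215.50816759 168.79346564]] [[221.26264244  55.12144835]] [[371.06583651 366.46265616]]
f -0.1038878 y -0.05889840000000002
```

Emit:
{"api": "step_arm", "payload": {
  "commands": [
    [0,[0,0,20],0],
    [0,[0,0,39],0],
    [0,[0,8,39],0],
    [0,[0,14,39],0],
    [0,[0,18,39],0],
    [0,[0,22,39],0],
    [0,[0,26,39],0],
    [0,[0,30,39],0],
    [0,[0,34,39],0],
    [0,[0,38,39],0],
    [0,[0,42,39],0],
    [0,[0,46,40],0]
  ]
}}

```text
t: 11.9
tool_pos: [0.4613, 0.0782, 0.3242]
tool_rot: [-0.356, -3.121, 0.0]
contact_force: [-0.3, 0.0, 0.4]
opening: 0.0003
grip_force: 0.3
```

Emit:
{"api": "step_arm", "payload": {
  "commands": [
    [0,[0,5,1],0],
    [0,[0,10,4],0],
    [0,[0,14,6],0],
    [0,[0,18,9],0],
    [0,[0,22,12],0],
    [0,[0,25,16],0],
    [0,[0,29,20],0],
    [0,[0,32,24],0],
    [0,[0,34,29],0],
    [0,[0,35,33],0],
    [0,[0,36,36],0],
    [0,[0,36,37],0]
  ]
}}

```text
t: 13.4
tool_pos: [0.4693, 0.1131, 0.287]
tool_rot: [-0.356, -3.121, -0.0]
contact_force: [0.3, 0.1, -0.1]
opening: -0.0001
grip_force: 0.2
```

Tip at 114 mm; the shut lever's pad top is at 111.5 mm. Pressing the last bit in small steps.

Emit:
{"api": "step_arm", "payload": {
  "commands": [
    [0,[0,0,0.5],0],
    [0,[0,0,1],0],
    [0,[0,0,1.5],0],
    [0,[0,0,2],0],
    [0,[0,0,2],0]
  ]
}}

```text
t: 14.02
tool_pos: [0.4693, 0.113, 0.2852]
tool_rot: [0.356, 3.121, -0.0]
contact_force: [-0.5, -0.5, -0.1]
opening: 0.0005
grip_force: 0.1
```

Emit:
{"api": "step_arm", "payload": {
  "commands": [
    [0,[0,0,0.5],0],
    [0,[0,0,1],0],
    [0,[0,0,1],0]
  ]
}}

```text
t: 14.4
tool_pos: [0.4695, 0.113, 0.2847]
tool_rot: [0.355, 3.121, -0.0]
contact_force: [-0.2, 1.0, 3.9]
opening: 0.0002
grip_force: 2.3
```

Emit:
{"api": "step_arm", "payload": {
  "commands": [
    [0,[0,0,0.5],0],
    [0,[0,0,0.5],0]
  ]
}}

```text
t: 14.65
tool_pos: [0.4695, 0.1131, 0.2846]
tool_rot: [0.355, 3.121, 0.0]
contact_force: [-3.3, 0.6, 7.3]
opening: -0.0
grip_force: 3.4
```

Emit:
{"api": "step_arm", "payload": {
  "commands": [
    [0,[0,0,-10],0],
    [0,[0,0,-50],0],
    [0,[0,0,-100],0],
    [0,[0,0,-150],0],
    [0,[50,-20,-160],0],
    [0,[100,-60,-160],0],
    [0,[100,-110,-160],0],
    [0,[100,-150,-160],0],
    [0,[100,-150,-160],0]
  ]
}}

```text
t: 15.78
tool_pos: [0.3375, -0.0123, 0.4438]
tool_rot: [0.364, 3.119, -0.001]
contact_force: [-0.4, 1.6, 0.1]
opening: 0.0001
grip_force: 0.0
```

```bash
python3 - <<'E'
from look import *
look('c4.png',marks=[up(0),lev(0),art(.056,-.056,0),art(.056,.056,0)]);o=monitor.get_obs();print(o['t'],o['tool_pos'],o['contact_force'])
E
```

```text
15.875 [ 0.3381036  -0.01073914  0.44372632] [-0.11818887 -0.54242999  0.17495823]
```

View pics/c4.png

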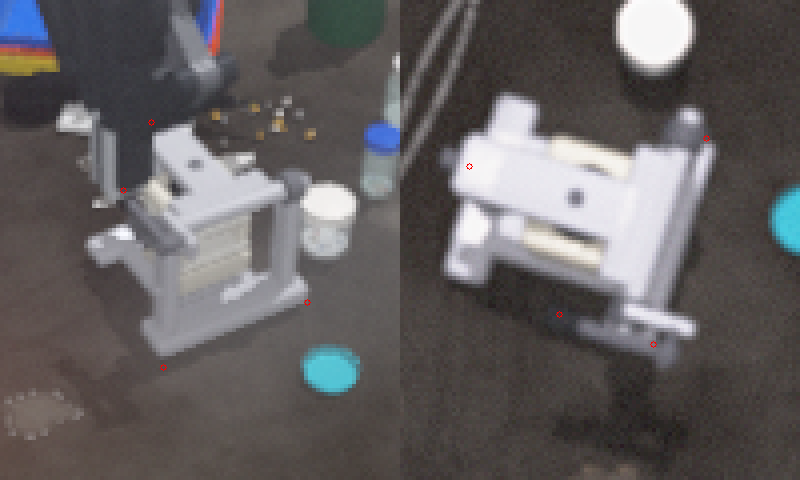

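The picture shows the lever flat and pointing forward (pad at top crop 563,321, on the locked mark), the upper frame shut, and the base, pot, dish and tweezers where they were.

```bash
python3 -c "
from station import finish_job
print(finish_job())"
```

```text
the job is handed in; nothing more can be done
None
```

The steel articulator is shut and its lock lever lies flat over the hinge; the articulator and the small things round it stayed in place, and I handed the job in at about 16 s of the 54 s allowed.

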